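# Empty a tray of used sample cups into the waste box and latch it

### The job

Tip all three used sample cups from the tray with the blue handle bar into the yellow waste box, then set the empty tray down upright on the bench. After that shut the box's red lid fully and swing the steel hasp all the way round under the keeper hook on the lid. Leave the other things on the bench where they are.

Things in the scene. Friction and masses are not known exactly. Their poses are not given: they have to be found in the camera images.
- tray: loose aluminium tray, 199 x 88 x 129 mm overall, about 0.3 kg, walls 46 mm high and 4 mm thick; origin at the underside under the middle of the floor, z up. Walls on +x, +y and -y; at the -x end there is no wall but a spout: the floor slopes up to a lip 14 mm high. An arch handle stands across it; cups pass beneath the arch
- tray_bar (a point): middle of the blue handle bar at the top of the tray's arch, in the tray's frame (-5, 0, 116) mm. The bar runs along the tray's y, is 16 mm thick (tray x), 26 mm tall and 84 mm long between the posts; about over the centre of mass
- tray_lip (a point): middle of the spout's lip, in the tray's frame (-116, 0, 14) mm
- cup_0: sample cup with red screw lid, 51 mm diameter, 64 mm long, 40 g, lying on its side across the tray; origin at the centre of its foot, its z runs along its axis to the lid
- cup_1: the same with white lid, lying in the tray
- cup_2: like cup_0 (red lid), lying in the tray
- waste_box: fixed yellow open box, 190 (x) x 160 (y) x 100 mm high, walls and floor 5 mm; origin at the centre of its underside, z up. The lid is hinged along its -y rim; the hasp pivots on its +y wall
- lid (a joint): red lid of the box, 190 x 164 x 8 mm: 0 shut, grows as it opens, about 1.75 (just past upright) at the start, at most 1.9. A stiff hinge: it stays where it is left; push its outer face over and down
- lid_hinge (a point): middle of the lid's hinge line, in the box's frame (0, -80, 100) mm; the axis is the box's x
- lid_edge (a point): middle of the lid's free edge, on its outer (upper) face, 164 mm from the hinge; shut, it lies at (0, 84, 108) mm in the box's frame
- hasp (a joint): flat steel hasp that swings level about an upright pivot on the box's +y wall: 0 along the box's +x, outside the wall; grows clockwise seen from above; 1.57 (its stop) across the lid along the box's -y, under the lid's keeper hook. Light friction, stays where it is left; starts between -0.5 and -0.05
- hasp_pivot (a point): pivot of the hasp, in the box's frame (-35, 96, 115) mm
- hasp_knob (a point): centre of the top of the hasp's upright black knob, 14 mm diameter, 40 mm tall, top at height 155 mm, 68 mm from the pivot
- tip_box: blue pipette tip box with clear cover, 89 x 118 x 82 mm, bystander; origin under its centre
- timer: white lab timer, 66 x 66 x 18 mm, bystander; origin under its centre
- bottle: lab bottle with blue cap, 56 mm diameter, 102 mm tall, bystander; origin under its centre
Not all that is in view belongs to the job. Leave any green look-alike of the cup_0 alone.

How it is judged (in metres and radians):
On the way, in this order (a step that is already met when the one before it is completed fails the run):
1. the tray is tipped over the box (angle between tray's own z axis and vertical above 0.5 rad and horizontal distance between tray_lip and waste_box below 0.14 m and height (world z) of tray_lip above 0.07 m), for 0.1 s.
2. all three cups are in the box and the tray stands upright on the bench (x of cup_0 in the frame of waste_box between -0.093 and 0.093 m and y of cup_0 in the frame of waste_box between -0.078 and 0.078 m and z of each of cup_0, cup_1, cup_2 in the frame of waste_box below 0.11 m and linear speed of each of cup_0, cup_1, cup_2 below 0.05 m/s and x of cup_1 in the frame of waste_box between -0.093 and 0.093 m and y of cup_1 in the frame of waste_box between -0.078 and 0.078 m and x of cup_2 in the frame of waste_box between -0.093 and 0.093 m and y of cup_2 in the frame of waste_box between -0.078 and 0.078 m and angle between tray's own z axis and vertical below 0.1 rad and height (world z) of tray below 0.012 m and linear speed of tray below 0.02 m/s), for 0.2 s.
3. the lid is shut (value of joint lid below 0.06 rad), for 0.1 s.
4. the hasp is swung over into the keeper (value of joint hasp above 1.42 rad and value of joint lid below 0.06 rad), for 0.1 s.
At the end, for the whole second after the job is handed in: All three cups lie inside the waste box, the tray stands upright (within 0.1 rad) and at rest on the bench, the lid is shut (joint under 0.06 rad) and the hasp is across the lid in the keeper (joint over 1.42 rad) (all of step 2 and all of step 4); the robot touches nothing.
It fails at once if a bystander (tip box, timer or bottle) is moved more than 25 mm (distance of any of tip_box, timer, bottle from where it was at the start of the episode above 0.025 m).
It also fails if it takes over 72 s, if anything falls off the work surface, if the arm or the gripper's body presses on something with over 40 N, if the wrist force passes 120 N, or if a joint passes its speed limit or range.

### The arm

A 6-joint arm with a two-finger parallel gripper is mounted at the origin on a cart in front of the work surface, level with it; the furniture and walls round the work are solid. World frame = base frame: x ahead of the robot, y to its left, z up, the work surface at z = 0. Lengths are in mm, angles in degrees, forces in N, time in s.
With the tool pointing down it reaches from about 350 to 850 mm from the base axis. Payload 8.1 kg.
Tool frame: the origin (TCP) lies midway between the tips of the shut fingers; the grasp point (between the pads) lies 19 mm behind it (hold_point_z is the distance from the TCP to the grasp point, in mm); z points along the fingers, y is the direction in which the jaws open and shut (so a half turn about z gives the same grasp; the last joint's range is limited). The gripper opens to 85 mm and grips with 20 to 120 N. Pads are 22 mm wide; open, the fingers measure 114 mm over their backs; the gripper's body (76 mm by 85 mm) begins 54 mm behind the grasp point. The pads swing forward as they close: fully open they stand 13 mm farther back than shut.
Start: joints at [-69.924, 7.471, 85.268, -0, 87.261, -4.893], TCP at [253.301, -543.915, 231.292] pointing down, gripper open.
Joint ranges: [-169.43, 169.43], [-51.17, 129.36], [1.28, 143.12], [-76.62, 256.62], [0, 156.53], [-152.29, 152.29]. Speed limits (degrees/s): [136.94, 136.94, 159.86, 180, 180, 180].

### API

Orientations are given as [roll, pitch, yaw] about the fixed x, y, z axes, in that order (R = Rz(yaw) Ry(pitch) Rx(roll)).
In Python, from bench import sense, snapshot, camera_params, hand_in, hold_point_z gives the robot as it stands.
- The arm moves only by the tool servo_tool, never from a script. Its argument "motion" is a list of rows, each a list of 7 numbers: the finger opening in mm, from 0 to 85.4, then the shift along the tool's x, y, z in mm, then the turn, a rotation vector about the tool's x, y, z in rad. A call has 1 to 10 rows; each row shifts and turns the pose as measured when the row begins, along the tool's axes as they then stand; what a row does not reach is not made up. A row lasts 1/10 s, in which the tool goes at most 50 mm and 8.59 degrees, less where a joint would pass 70% of its speed; a pose out of reach is approached as far as the arm can. A call with a gripper value outside its range is refused whole. The fingers move at their own pace and stop on an object; "force" is the grip in N (left out, the last holds). Time passes only in rows, so rows that do not move let the fingers close. It gives the time, the measured TCP pose, the force and the opening at its end, in the units of the state.
- sense(): the state, without advancing time (a new reading comes with each control period).
- snapshot(name): name is "scene" or "top"; returns the picture (384x512x3 uint8, blue, green, red); there is no depth.
- camera_params(name): a dict with "fx", "fy", "cx", "cy" (pixels), "D" ([k1, k2, p1, p2, k3] as OpenCV has them; the pictures are not rectified), "R" (3x3) and "t" (3): a world point X has camera coordinates R X + t. Camera axes: x right, y down, z forward; pixel columns grow to the right and rows downward; lengths in mm; the calibration is good to about 2 mm. A picture is of the moment at which its call begins. camera_params takes no time and is no camera call.
- hand_in(): hands the job in, once; it reports no verdict.
The state is a dict: "time": time; "joint_pos": joint angles; "qd": joint speeds; "joint_efforts": joint torques, N m; "tool_pos": TCP position; "tcp_rot": TCP orientation; "ft_force": force on the tool from outside, world axes, zero at the start; "wrist_torque": the same for the moment, N m; "finger_gap": finger opening in mm.
Only numpy, scipy, OpenCV 4.12 (cv2) and the standard library are available. Lean on these libraries where they do the work, as an engineer would, in place of code of your own. Each camera call takes 0.05 s, during which the arm holds its last target. There are 200 camera calls.

## Working session

There is one attempt and no reset: what is moved stays moved. The work goes in short steps, Python scripts to look and compute and a tool call to move; the robot and the scene stay as the last step left them, time stands still between calls to the robot, and variables do not carry over. Pictures are saved under pics/ and viewed, about 8 in all and at most 12, crops included, and the job is handed in when it is done.

Besides the shell and the picture viewer there is one more tool, called after ">>>" as a command line: name --pt "numbers of a row" for each row, then --argument value for the rest. servo_tool: Moves the arm, as the interface text tells. Its arguments: {"type":"object","properties":{"motion":{"type":"array"},"force":{"type":"number"}},"required":["motion"]}

```bash
ls; mkdir -p pics
python3 - <<'E'
from bench import *
import cv2
s=sense();print(s['time'],s['tool_pos'],s['tcp_rot'],s['ft_force'],s['finger_gap'],hold_point_z)
for n in("scene","top"):
    cv2.imwrite(f"pics/{n}0.png",snapshot(n));p=camera_params(n);print(n,p)
E
```

```text
pics
0.0 [ 253.11640532 -543.39050804  230.24650642] [-1.79894387e+02 -8.82103583e-03  2.49699363e+01] [ 0.50913352 -0.70088762 -0.19619186] 85.29783647180086 18.700000000000003
scene {'fx': 375.87328669964023, 'fy': 375.87328669964023, 'cx': 259.9274974186444, 'cy': 191.11565320317933, 'D': array([-0.05304238,  0.        ,  0.        ,  0.        ,  0.        ]), 'R': array([[ 0.88312408, -0.46868176,  0.02071887],
       [-0.2532489 , -0.51343533, -0.81990802],
       [ 0.39491373,  0.71883348, -0.57212024]]), 't': array([-558.96615647,   65.98840443, 1015.69024252])}
top {'fx': 474.86559394955697, 'fy': 474.86559394955697, 'cx': 259.9079311715077, 'cy': 185.90345602247078, 'D': array([-0.01720531,  0.        ,  0.        ,  0.        ,  0.        ]), 'R': array([[ 6.34819385e-04, -9.99886963e-01,  1.50219074e-02],
       [-9.96412648e-01, -1.90370393e-03, -8.46062119e-02],
       [ 8.46252456e-02, -1.49143088e-02, -9.96301225e-01]]), 't': array([-282.64813344,  483.22325403, 1167.77452159])}
```

View pics/top0.png

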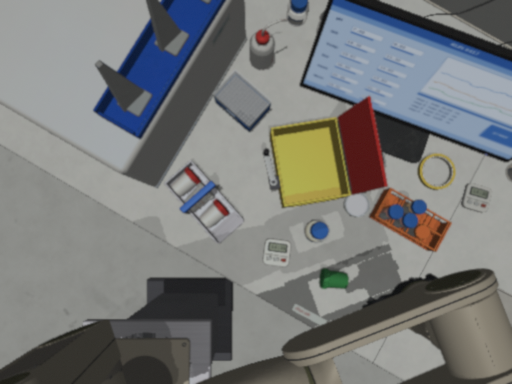

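View pics/scene0.png

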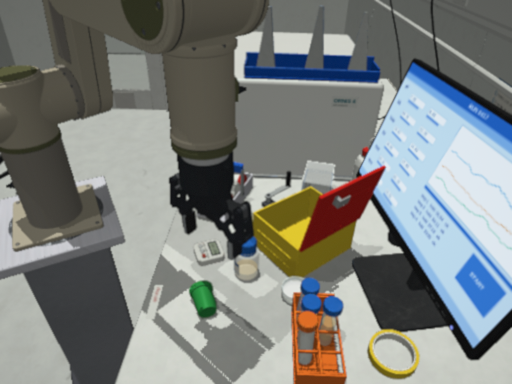

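The top view shows the tray (about 205,200; bar at 200,197), the yellow box (about 310,160) with its red lid on the right and the hasp at (268,165). Bystanders: bottle (318,231), timer (277,252), tip box (243,100). Look-alikes are the green cup (335,280), a second timer (477,197) and the red-capped flask (262,42).

```bash
cat > h.py <<'E'
import numpy as np,cv2
from bench import *
def ray(n,uv,z):
    p=camera_params(n);K=np.array([[p['fx'],0,p['cx']],[0,p['fy'],p['cy']],[0,0,1]])
    q=cv2.undistortPoints(np.array(uv,float).reshape(-1,1,2),K,p['D']).reshape(-1,2)
    d=np.c_[q,np.ones(len(q))]@p['R'];c=-p['R'].T@p['t']
    return c+d*((z-c[2])/d[:,2])[:,None]
def proj(n,X):
    p=camera_params(n);K=np.array([[p['fx'],0,p['cx']],[0,p['fy'],p['cy']],[0,0,1]])
    return cv2.projectPoints(np.array(X,float).reshape(-1,1,3),cv2.Rodrigues(p['R'])[0],p['t'],K,p['D'])[0].reshape(-1,2)
def biggest(m):
    c,_=cv2.findContours(m.astype(np.uint8),cv2.RETR_EXTERNAL,cv2.CHAIN_APPROX_NONE)
    return max(c,key=cv2.contourArea)
E
python3 - <<'E'
from h import *
im=cv2.imread('pics/top0.png');hsv=cv2.cvtColor(im,cv2.COLOR_BGR2HSV);H,S,V=cv2.split(hsv)
np.set_printoptions(precision=1,suppress=True)
def roi(m,x0,x1,y0,y1):
    r=np.zeros_like(m);r[y0:y1,x0:x1]=m[y0:y1,x0:x1];return r
b=roi((H>100)&(H<130)&(S>120),165,245,160,240)
rb=cv2.minAreaRect(biggest(b));P=ray('top',cv2.boxPoints(rb),129);print('bar',rb,P,ray('top',[rb[0]],129))
y=roi((H>20)&(H<35)&(S>120),255,360,100,220)
c=biggest(y);ry=cv2.minAreaRect(c);print('box',ry);P=ray('top',cv2.boxPoints(ry),100);print(P)
h=cv2.approxPolyDP(cv2.convexHull(c),4,True).reshape(-1,2);print('hull',h,ray('top',h,100))
r=roi((((H<8)|(H>172))&(S>150)),325,400,90,210);h=cv2.approxPolyDP(cv2.convexHull(biggest(r)),3,True).reshape(-1,2);print('lid',h)
cv2.imwrite('pics/c1.png',cv2.resize(im[90:270,160:400],None,fx=3.3,fy=3.3,interpolation=cv2.INTER_CUBIC))
E
```

```text
bar ((197.46018981933594, 196.59735107421875), (6.773190498352051, 41.10950469970703), 48.8140754699707) [[ 424.8  -98.6  129. ]
 [ 486.7 -168.2  129. ]
 [ 475.  -178.4  129. ]
 [ 413.3 -108.9  129. ]] [[ 449.9 -138.5  129. ]]
box ((309.7908630371094, 161.95774841308594), (80.19623565673828, 69.17162322998047), 80.04937744140625)
[[ 613.7 -301.8  100. ]
 [ 643.2 -464.1  100. ]
 [ 454.9 -494.2  100. ]
 [ 426.6 -334.   100. ]]
hull [[335 118]
 [350 193]
 [283 206]
 [272 128]] [[ 639.5 -459.5  100. ]
 [ 460.7 -492.5  100. ]
 [ 430.  -334.9  100. ]
 [ 614.7 -309.4  100. ]]
lid [[369  98]
 [385 185]
 [352 192]
 [339 117]]
```

View pics/c1.png

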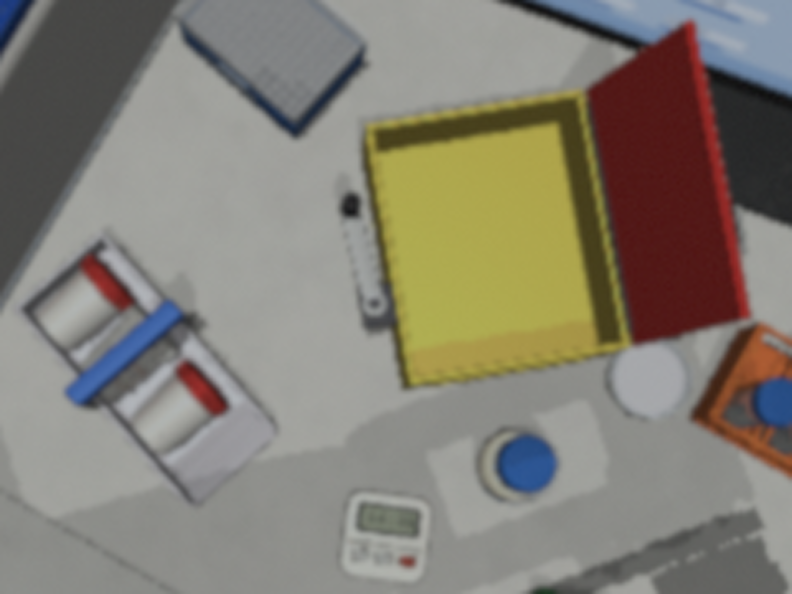

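Tray: bar centre about (450,-138), bar yaw about -48°. The floor end without a wall faces the lower right in the picture, so the spout points to world yaw about -138°. The crop confirms the tray with red, white and red lids, and the hasp knob at its far end. The box centre is about (535,-399) with yaw about 10°.

```bash
cat >> h.py <<'E'
from scipy.spatial.transform import Rotation as Rn
np.set_printoptions(precision=1,suppress=True)
def box2w(P,c=(535,-398.7),yaw=9.8):
    return np.atleast_2d(P)@Rn.from_euler('z',yaw,degrees=True).as_matrix().T+np.array([*c,0])
def st():
    s=sense();return np.array(s['tool_pos']),Rn.from_euler('xyz',s['tcp_rot'],degrees=True),s
def rows(tp,rpy,gap,n=None,start=None):
    """tool-frame rows from start (default measured) pose to the target"""
    p,R,_=st() if start is None else (start[0],start[1],0)
    tp=np.array(tp,float);T=Rn.from_euler('xyz',rpy,degrees=True);w=(R.inv()*T).as_rotvec()
    n=n or int(max(np.ceil(np.linalg.norm(tp-p)/45),np.ceil(np.degrees(np.linalg.norm(w))/8.2),1))
    out=[]
    for i in range(n):
        Ri=R*Rn.from_rotvec(w*i/n);d=Ri.inv().apply((tp-p)/n)
        out.append([gap,*np.round(d,1).tolist(),*np.round(w/n,4).tolist()])
    print(len(out));print(str(out).replace(' ',''))
    return tp,T
E
python3 - <<'E'
from h import *
print(proj('top',box2w([[-35,96,115]])),'exp 273.6 181.8')
print('corners',proj('top',box2w([[95,80,100],[95,-80,100],[-95,-80,100],[-95,80,100]])).tolist())
s=rows([450,-138.5,230],[180,0,-48.4],85)
E
```

```text
[[272.6 182.3]] exp 273.6 181.8
corners [[269.57716385806407, 127.88621934520575], [335.77176373981206, 116.8821374331898], [350.55534799133693, 195.416677105506], [283.5026251091788, 206.948214311782]]
11
[[85,31.8,-25.8,0.1,-0.0001,0.0001,0.1164],[85,28.6,-29.3,0.1,-0.0001,0.0001,0.1164],[85,25.0,-32.5,0.1,-0.0001,0.0001,0.1164],[85,21.0,-35.1,0.1,-0.0001,0.0001,0.1164],[85,16.8,-37.3,0.1,-0.0001,0.0001,0.1164],[85,12.3,-39.0,0.1,-0.0001,0.0001,0.1164],[85,7.7,-40.2,0.1,-0.0001,0.0001,0.1164],[85,3.0,-40.8,0.1,-0.0001,0.0001,0.1164],[85,-1.8,-40.9,0.0,-0.0001,0.0001,0.1164],[85,-6.5,-40.4,0.0,-0.0001,0.0001,0.1164],[85,-11.1,-39.4,0.0,-0.0001,0.0001,0.1164]]
```

Box pose agrees with the hasp pivot to about 1 px. Next, move above the bar.

>>> servo_tool --pt "85 32 -26 0 0 0 0.116" --pt "85 28.6 -29 0 0 0 0.116" --pt "85 25 -32.5 0 0 0 0.116" --pt "85 21 -35 0 0 0 0.116" --pt "85 17 -37 0 0 0 0.116" --pt "85 12 -39 0 0 0 0.116" --pt "85 8 -40 0 0 0 0.116" --pt "85 3 -41 0 0 0 0.116" --pt "85 -2 -41 0 0 0 0.116" --pt "85 -6.5 -40 0 0 0 0.116"

```text
time: 1.1
tool_pos: [439.6, -167.7, 225.4]
tcp_rot: [-179.9, 0.5, -44.6]
ft_force: [0.9, 0.0, 0.3]
finger_gap: 85.2
```

Run:
```python
from h import *
im=snapshot('scene');print(st()[0],st()[2]['tcp_rot'],st()[2]['joint_pos'])
rows([450,-138.5,190],[180,0,-48.4],85)
q=proj('scene',[[450,-138,129]])[0];print(q)
x,y=np.clip(q.astype(int)-[120,90],0,None)
cv2.imwrite('pics/s1.png',cv2.resize(im[y:y+200,x:x+260],None,fx=3,fy=3))
```

```text
[ 441.9 -162.6  225.4] [-179.7    0.6  -45.2] [-26.8 -12.3 105.1   0.5  87.7 108.3]
1
[[85,-11.0,-22.6,35.6,-0.0046,0.011,0.0563]]
[225.3 160.6]
```

View pics/s1.png

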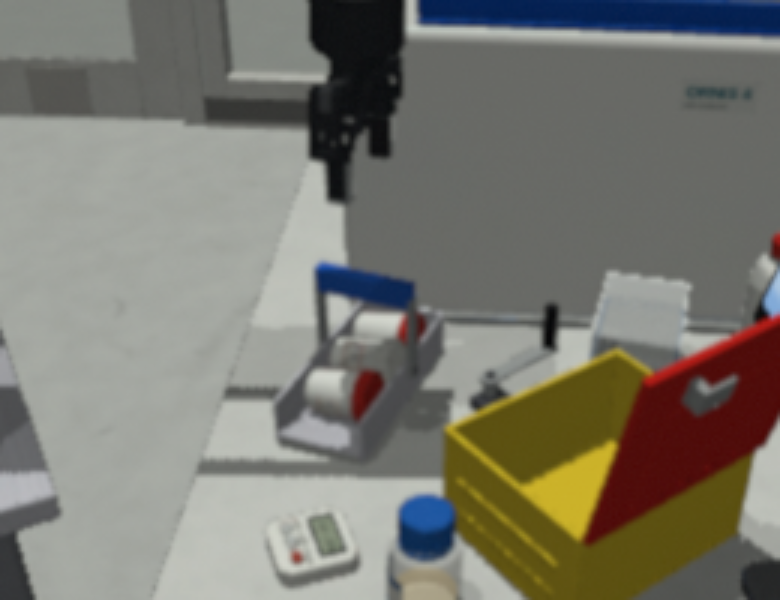

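Picture shows the tray with the open spout facing the camera and three cups in it. The hook is on the outer face of the lid. Centre over the bar and descend.

>>> servo_tool --pt "85 -11 -22.6 0 -0.005 0.011 0.056" --pt "85 0 0 20 0 0 0" --pt "85 0 0 25 0 0 0" --pt "85 0 0 0 0 0 0"

```text
time: 1.55
tool_pos: [451.3, -134.5, 179.1]
tcp_rot: [180.0, -0.0, -48.1]
ft_force: [-0.0, 0.1, -0.3]
finger_gap: 85.2
```

Run:
```python
from h import *
rows([450,-138.5,97],[180,0,-48.4],85,3)
print(st()[0])
```

```text
3
[[85,0.7,1.2,27.4,0.0001,-0.0,0.0017],[85,0.7,1.2,27.4,0.0001,-0.0,0.0017],[85,0.7,1.2,27.4,0.0001,-0.0,0.0017]]
[ 451.3 -134.5  179.1]
```

>>> servo_tool --pt "85 1 1.3 27 0 0 0" --pt "85 1 1 27 0 0 0" --pt "85 0 1 23 0 0 0" --pt "85 0 0 0 0 0 0" --pt "5 0 0 0 0 0 0" --pt "5 0 0 0 0 0 0" --pt "5 0 0 0 0 0 0" --pt "5 0 0 0 0 0 0" --pt "5 0 0 0 0 0 0" --pt "5 0 0 0 0 0 0" --force 90

```text
time: 2.55
tool_pos: [454.4, -142.0, 110.6]
tcp_rot: [-179.8, -0.5, -48.1]
ft_force: [0.0, -0.6, -4.4]
finger_gap: 13.6
```

Run:
```python
from h import *
p,R,s=st();print(p,s['tcp_rot'],s['finger_gap'],s['ft_force'],s['joint_pos'])
im=snapshot('scene');q=proj('scene',[p])[0].astype(int);print(q)
cv2.imwrite('pics/s2.png',cv2.resize(im[q[1]-70:q[1]+70,q[0]-90:q[0]+90],None,fx=4,fy=4,interpolation=cv2.INTER_CUBIC))
```

```text
[ 454.4 -142.   110.6] [-179.8   -0.5  -48.1] 13.623290656309855 [ 0.  -0.6 -4.4] [-23.5  -7.3 112.9  -0.   73.7 114.6]
[227 166]
```

View pics/s2.png

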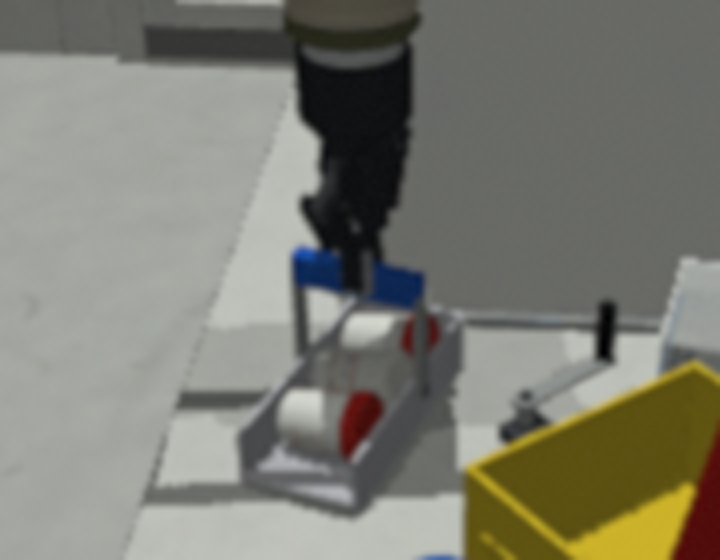

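The grip is on the bar, but about 13 mm too high; regrip lower.

>>> servo_tool --pt "40 0 0 0 0 0 0" --pt "40 0 0 0 0 0 0" --pt "40 0 0 8 0 0 0" --pt "40 0 0 8 0 0 0" --pt "40 0 0 0 0 0 0" --pt "5 0 0 0 0 0 0" --pt "5 0 0 0 0 0 0" --pt "5 0 0 0 0 0 0" --pt "5 0 0 0 0 0 0"

```text
time: 3.5
tool_pos: [454.2, -141.8, 92.6]
tcp_rot: [-179.8, -0.5, -48.0]
ft_force: [0.7, 0.2, -1.5]
finger_gap: 15.0
```

>>> servo_tool --pt "5 0 0 -25 0 0 0" --pt "5 0 0 -25 0 0 0" --pt "5 0 0 -25 0 0 0" --pt "5 0 0 0 0 0 0"

```text
time: 3.9
tool_pos: [450.9, -140.4, 166.4]
tcp_rot: [-180.0, -0.1, -48.0]
ft_force: [0.8, 0.2, -4.3]
finger_gap: 15.1
```

Run:
```python
from h import *
t=box2w([[0,155,300]])[0];print(t)
rows(t,[180,0,9.8],5,10)
```

```text
[ 508.6 -246.   300. ]
10
[[5,11.7,2.8,-13.3,0.0001,-0.0002,-0.101],[5,11.4,3.9,-13.3,0.0001,-0.0002,-0.101],[5,10.9,5.1,-13.3,0.0001,-0.0002,-0.101],[5,10.4,6.1,-13.3,0.0001,-0.0002,-0.101],[5,9.7,7.1,-13.3,0.0001,-0.0002,-0.101],[5,8.9,8.1,-13.3,0.0001,-0.0002,-0.101],[5,8.1,8.9,-13.3,0.0001,-0.0002,-0.101],[5,7.1,9.7,-13.4,0.0001,-0.0002,-0.101],[5,6.1,10.4,-13.4,0.0001,-0.0002,-0.101],[5,5.0,10.9,-13.4,0.0001,-0.0002,-0.101]]
```

>>> servo_tool --pt "5 4 0 -25 0 0 -0.06" --pt "5 10 2 -15 0 0 -0.1" --pt "5 12 4 -14 0 0 -0.1" --pt "5 12 5 -14 0 0 -0.1" --pt "5 11 6 -14 0 0 -0.1" --pt "5 10 8 -14 0 0 -0.1" --pt "5 9 9 -13 0 0 -0.1" --pt "5 8 10 -13 0 0 -0.1" --pt "5 7 11 -10 0 0 -0.1" --pt "5 5 11 -8 0 0 -0.1"

```text
time: 4.9
tool_pos: [508.7, -238.5, 287.9]
tcp_rot: [-179.2, 1.1, 9.2]
ft_force: [-0.6, -0.2, -4.1]
finger_gap: 15.2
```

Run:
```python
from h import *
t=box2w([[0,155,300]])[0];p,R,s=st();print(p,s['tcp_rot'],s['finger_gap'],s['joint_pos'])
E0=rows(t,[180,0,9.8],5)
# pour: lip (box y, z) held; tilt th about tool x
def pose(th,ly,lz,yaw=9.8):
    c,q=np.cos(np.radians(th)),np.sin(np.radians(th))
    b=box2w([[0,ly+111*c-79*q,lz+111*q+79*c]])[0]
    r=Rn.from_euler('xyz',[180,0,yaw],degrees=True)*Rn.from_euler('x',th,degrees=True)
    return b,r.as_euler('xyz',degrees=True)
S=E0
for th,lz,n in[(20,175,4),(60,135,8)]:
    b,e=pose(th,44,lz);print(th,b,e);S=rows(b,e,5,n,S)
```

```text
[ 508.7 -238.5  287.9] [-179.2    1.1    9.2] 15.196053362868424 [-30.3   1.9  85.3  -0.1  94.2  50.5]
1
[[5,-1.5,7.1,-12.1,-0.014,0.0191,-0.0109]]
20 [ 514.4 -279.2  287.2] [-160.     0.     9.8]
4
[[5,-0.0,8.4,3.2,0.0873,-0.0,-0.0],[5,-0.0,8.7,2.5,0.0873,-0.0,-0.0],[5,-0.0,8.9,1.7,0.0873,-0.0,-0.0],[5,-0.0,9.0,0.9,0.0873,-0.0,-0.0]]
60 [ 529.7 -368.1  270.6] [-120.     0.     9.8]
8
[[5,0.0,11.3,-1.9,0.0873,-0.0,0.0],[5,0.0,11.1,-2.9,0.0873,-0.0,0.0],[5,0.0,10.8,-3.8,0.0873,-0.0,0.0],[5,0.0,10.4,-4.8,0.0873,-0.0,0.0],[5,0.0,10.0,-5.7,0.0873,-0.0,0.0],[5,0.0,9.4,-6.5,0.0873,-0.0,0.0],[5,0.0,8.8,-7.3,0.0873,-0.0,0.0],[5,0.0,8.2,-8.0,0.0873,-0.0,0.0]]
```

>>> servo_tool --pt "5 -1.5 7 -8 -0.014 0.019 -0.011" --pt "5 0 8.5 2 0.087 0 0" --pt "5 0 8.7 1 0.087 0 0" --pt "5 0 9 0.5 0.087 0 0" --pt "5 0 9 0.5 0.087 0 0"

```text
time: 5.4
tool_pos: [514.8, -278.8, 283.8]
tcp_rot: [-159.6, -0.1, 9.7]
ft_force: [0.2, 0.3, -4.7]
finger_gap: 14.7
```

Run:
```python
from h import *
p,R,s=st();print(p,s['tcp_rot'],s['finger_gap'],s['joint_pos'],s['ft_force'],'lip',p+R.apply([0,111,79]))
def pose(th,ly,lz,yaw=9.8):
    c,q=np.cos(np.radians(th)),np.sin(np.radians(th))
    b=box2w([[0,ly+-(111*c-79*q)*-1,lz+111*q+79*c]])[0]
    r=Rn.from_euler('xyz',[180,0,yaw],degrees=True)*Rn.from_euler('x',th,degrees=True)
    return b,r.as_euler('xyz',degrees=True)
S=None
for th,lz,n in[(40,150,5),(65,135,5)]:
    b,e=pose(th,44,lz);print(th,b,e);S=rows(b,e,5,n,S)
```

```text
[ 514.8 -278.8  283.8] [-159.6   -0.1    9.7] 14.654087105991591 [-41.4  18.   70.1  13.4 107.5  41.2] [ 0.2  0.3 -4.7] lip [ 527.9 -354.2  171.1]
40 [ 521.7 -321.6  281.9] [-140.     0.     9.8]
5
[[5,-0.1,8.3,-2.7,0.0684,-0.0005,-0.0002],[5,-0.1,8.1,-3.2,0.0684,-0.0005,-0.0002],[5,-0.1,7.8,-3.8,0.0684,-0.0005,-0.0002],[5,-0.1,7.5,-4.3,0.0684,-0.0005,-0.0002],[5,-0.1,7.2,-4.8,0.0684,-0.0005,-0.0002]]
65 [ 531.7 -379.7  269. ] [-115.     0.     9.8]
5
[[5,-0.0,10.7,-5.6,0.0873,-0.0,-0.0],[5,-0.0,10.2,-6.5,0.0873,-0.0,-0.0],[5,-0.0,9.6,-7.4,0.0873,-0.0,-0.0],[5,-0.0,8.9,-8.2,0.0873,-0.0,-0.0],[5,-0.0,8.1,-8.9,0.0873,-0.0,-0.0]]
```

>>> servo_tool --pt "5 0 9.5 -1 0.068 0 0" --pt "5 0 9 -1.5 0.068 0 0" --pt "5 0 9 -2 0.068 0 0" --pt "5 0 9 -2.5 0.068 0 0" --pt "5 0 8 -3 0.068 0 0" --pt "5 0 0 0 0 0 0" --pt "5 0 0 0 0 0 0"

```text
time: 6.1
tool_pos: [519.8, -326.8, 258.0]
tcp_rot: [-139.1, 0.7, 8.3]
ft_force: [0.1, -0.7, -0.8]
finger_gap: 14.6
```

Run:
```python
from h import *
p,R,s=st();print(p,s['tcp_rot'],s['finger_gap'],s['joint_pos'],s['ft_force'],'lip',p+R.apply([0,111,79]))
im=snapshot('scene');cv2.imwrite('pics/s3.png',cv2.resize(im[60:280,160:420],None,fx=2.5,fy=2.5))
```

```text
[ 519.8 -326.8  258. ] [-139.1    0.7    8.3] 14.550274335254423 [-49.   40.1  50.4  24.5 123.3  40.3] [ 0.1 -0.7 -0.8] lip [ 522.9 -358.8  125.6]
```

View pics/s3.png

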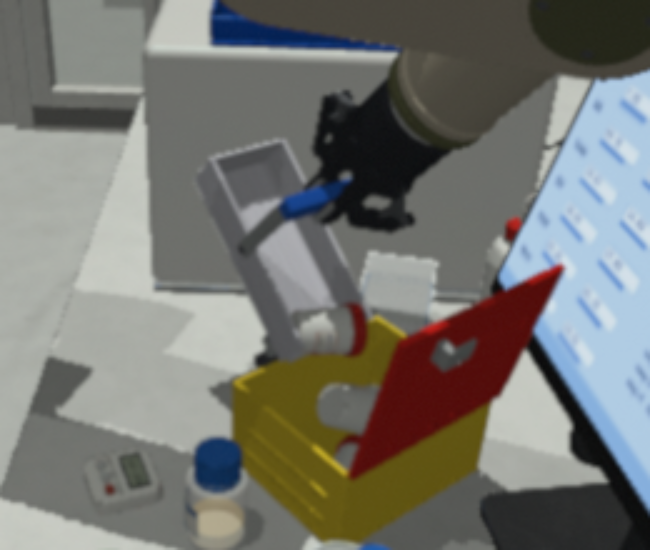

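Two cups are in the box and the third (red lid, at 345,330) is at the spout. Tilt further and raise slightly.

>>> servo_tool --pt "5 0 5 -10 0.06 0 0" --pt "5 0 6 -12 0.087 0 0" --pt "5 0 6 -12 0.087 0 0" --pt "5 0 5 -11 0.087 0 0" --pt "5 0 0 0 0 0 0" --pt "5 0 0 0 0 0 0" --pt "5 0 0 0 0 0 0"

```text
time: 6.85
tool_pos: [530.8, -369.1, 278.1]
tcp_rot: [-121.1, 0.6, 8.5]
ft_force: [-1.1, 0.2, -2.7]
finger_gap: 15.0
```

Run:
```python
from h import *
p,R,s=st();print(p,s['tcp_rot'],s['finger_gap'],s['joint_pos'],s['ft_force'],'lip',p+R.apply([0,111,79]))
im=snapshot('scene');cv2.imwrite('pics/s4.png',cv2.resize(im[60:280,160:420],None,fx=2.5,fy=2.5))
```

```text
[ 530.8 -369.1  278.1] [-121.1    0.6    8.5] 15.005363736866132 [-52.8  64.5  20.2  42.4 143.   52.4] [-1.1  0.2 -2.7] lip [ 527.8 -359.1  142.3]
```

View pics/s4.png

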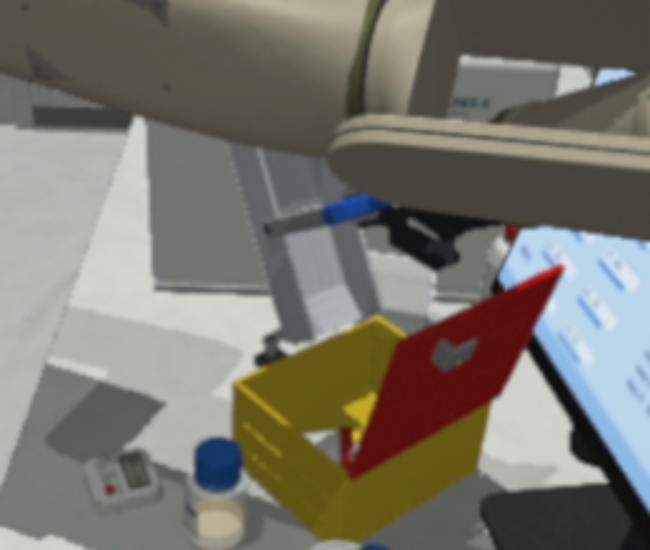

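The tray is empty (force -2.7 N, i.e. the tray alone). Untilt along the same way.

Run:
```python
from h import *
S=rows(box2w([[0,100,305]])[0],[-150,0,9.8],5,5)
S=rows(box2w([[0,170,300]])[0],[180,0,-5],5,5,S)
S=rows([454,-142,165],[180,0,-48],5,7,S)
```

```text
5
[[5,-0.6,-11.6,9.3,-0.1005,-0.0017,-0.0044],[5,-0.5,-12.5,8.1,-0.1005,-0.0017,-0.0044],[5,-0.4,-13.2,6.8,-0.1005,-0.0017,-0.0044],[5,-0.4,-13.8,5.5,-0.1005,-0.0017,-0.0044],[5,-0.3,-14.3,4.1,-0.1005,-0.0017,-0.0044]]
5
[[5,0.0,-11.6,7.9,-0.1041,0.0135,0.0505],[5,-0.7,-12.4,6.6,-0.1041,0.0135,0.0505],[5,-1.4,-12.9,5.3,-0.1041,0.0135,0.0505],[5,-2.1,-13.3,3.9,-0.1041,0.0135,0.0505],[5,-2.9,-13.5,2.5,-0.1041,0.0135,0.0505]]
7
[[5,-8.5,-12.0,19.3,0.0,-0.0,0.1072],[5,-9.8,-11.1,19.3,0.0,-0.0,0.1072],[5,-10.9,-10.0,19.3,0.0,-0.0,0.1072],[5,-11.9,-8.7,19.3,0.0,-0.0,0.1072],[5,-12.8,-7.4,19.3,0.0,-0.0,0.1072],[5,-13.5,-6.0,19.3,0.0,-0.0,0.1072],[5,-14.0,-4.5,19.3,0.0,-0.0,0.1072]]
```

>>> servo_tool --pt "5 -0.5 -16 7 -0.1 0 -0.004" --pt "5 -0.5 -15 6 -0.1 0 -0.004" --pt "5 -0.4 -15 5 -0.1 0 -0.004" --pt "5 -0.4 -14 4 -0.1 0 -0.004" --pt "5 -0.3 -14 3 -0.1 0 -0.004" --pt "5 0 -12 6 -0.104 0.0135 0.05" --pt "5 -0.7 -12.4 5 -0.104 0.0135 0.05" --pt "5 -1.4 -13 4 -0.104 0.0135 0.05" --pt "5 -2 -13.3 3 -0.104 0.0135 0.05" --pt "5 -3 -13.5 2 -0.104 0.0135 0.05"

```text
time: 7.9
tool_pos: [500.4, -225.1, 327.7]
tcp_rot: [177.0, -2.3, -5.0]
ft_force: [0.6, 0.4, -2.8]
finger_gap: 15.0
```

Run:
```python
from h import *
p,R,s=st();print(p,s['tcp_rot'])
S=rows([454,-142,165],[180,0,-48],5,9)
```

```text
[ 500.4 -225.1  327.7] [177.   -2.3  -5. ]
9
[[5,-6.7,-9.7,17.3,0.0039,-0.0065,0.0833],[5,-7.3,-9.0,17.4,0.0039,-0.0065,0.0833],[5,-7.9,-8.3,17.5,0.0039,-0.0065,0.0833],[5,-8.5,-7.6,17.6,0.0039,-0.0065,0.0833],[5,-9.0,-6.8,17.7,0.0039,-0.0065,0.0833],[5,-9.4,-5.9,17.8,0.0039,-0.0065,0.0833],[5,-9.7,-5.1,17.8,0.0039,-0.0065,0.0833],[5,-10.0,-4.2,17.9,0.0039,-0.0065,0.0833],[5,-10.2,-3.3,18.0,0.0039,-0.0065,0.0833]]
```

>>> servo_tool --pt "5 -6.7 -9.7 17 0.004 -0.0065 0.083" --pt "5 -7.3 -9 17 0.004 -0.0065 0.083" --pt "5 -7.9 -8.3 17 0.004 -0.0065 0.083" --pt "5 -8.5 -7.6 17.5 0.004 -0.0065 0.083" --pt "5 -9 -6.8 17.5 0.004 -0.0065 0.083" --pt "5 -9.4 -5.9 18 0.004 -0.0065 0.083" --pt "5 -9.7 -5 18 0.004 -0.0065 0.083" --pt "5 -10 -4 18 0.004 -0.0065 0.083" --pt "5 -10 -3 18 0.004 -0.0065 0.083" --pt "5 0 0 0 0 0 0"

```text
time: 8.9
tool_pos: [450.3, -129.0, 187.0]
tcp_rot: [-178.8, -3.8, -47.9]
ft_force: [-0.8, 0.4, -3.3]
finger_gap: 15.0
```

Run:
```python
from h import *
p,R,s=st();print(p,s['tcp_rot'])
S=rows([454,-142,94],[-179.8,-.5,-48],5,4)
```

```text
[ 450.3 -129.   187. ] [-178.8   -3.8  -47.9]
4
[[5,1.5,2.0,23.4,-0.0045,-0.0143,0.0005],[5,1.8,1.9,23.3,-0.0045,-0.0143,0.0005],[5,2.2,1.8,23.3,-0.0045,-0.0143,0.0005],[5,2.5,1.7,23.3,-0.0045,-0.0143,0.0005]]
```

>>> servo_tool --pt "5 1.5 2 23 -0.0045 -0.022 0" --pt "5 1.5 2 23 -0.0045 -0.022 0" --pt "5 1.5 1 20 -0.005 -0.014 0" --pt "5 1 1 12 0 -0.01 0" --pt "5 0 0 0 0 0 0"

```text
time: 9.4
tool_pos: [456.7, -140.0, 120.8]
tcp_rot: [-179.1, -1.3, -46.7]
ft_force: [0.5, 0.6, -3.4]
finger_gap: 15.1
```

>>> servo_tool --pt "5 0 0 12 -0.005 -0.012 0" --pt "5 0 0 10 -0.004 -0.004 0" --pt "5 0 0 5 0 0 0" --pt "5 0 0 2 0 0 0"

```text
time: 9.8
tool_pos: [459.7, -141.0, 94.4]
tcp_rot: [-179.5, -0.8, -46.5]
ft_force: [-0.5, -0.0, -3.5]
finger_gap: 14.8
```

>>> servo_tool --pt "5 0 0 1.5 0 0 0" --pt "5 0 0 1 0 0 0"

```text
time: 10.0
tool_pos: [460.6, -141.1, 92.7]
tcp_rot: [-179.5, -0.9, -46.5]
ft_force: [-0.9, 2.7, 6.4]
finger_gap: 14.9
```

Contact felt. Release and rise.

>>> servo_tool --pt "45 0 0 0 0 0 0" --pt "45 0 0 0 0 0 0" --pt "45 0 0 0 0 0 0" --pt "45 0 0 -15 0 0 0" --pt "45 0 0 -40 0 0 0" --pt "20 0 0 -45 0 0 0" --pt "0 0 0 -45 0 0 0" --pt "0 0 0 -45 0 0 0" --pt "0 0 0 -40 0 0 0"

```text
time: 10.9
tool_pos: [452.9, -138.8, 324.3]
tcp_rot: [-179.7, -0.3, -46.5]
ft_force: [0.2, -0.3, -0.3]
finger_gap: -0.2
```

Run:
```python
from h import *
p,R,s=st();print(p,s['tcp_rot'],s['joint_pos'])
a=snapshot('scene')[60:280,160:420];b=snapshot('top')[80:300,160:420]
cv2.imwrite('pics/s5.png',cv2.resize(np.vstack([a,b]),None,fx=1.36,fy=1.36))
for X in ([-80,-105,260],[80,-105,260]):print(box2w([X])[0])
```

```text
[ 452.9 -138.8  324.3] [-179.7   -0.3  -46.5] [-23.4 -13.8  96.2   0.2  97.3 113.2]
[ 474.  -515.8  260. ]
[ 631.7 -488.6  260. ]
```

View pics/s5.png

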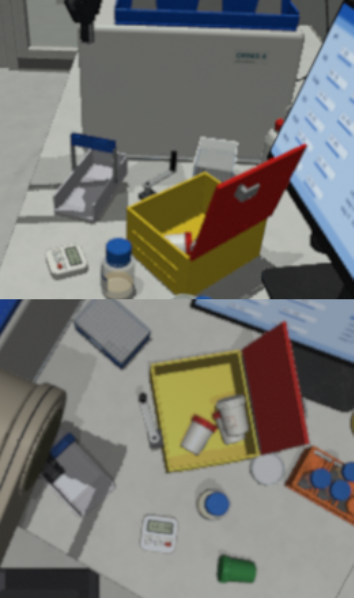

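Run:
```python
from h import *
im=snapshot('top');cv2.imwrite('pics/t6.png',im)
cv2.imwrite('pics/t6c.png',cv2.resize(im[110:215,260:395],None,fx=5.5,fy=5.5,interpolation=cv2.INTER_CUBIC))
```

```text
(no output)
```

View pics/t6c.png

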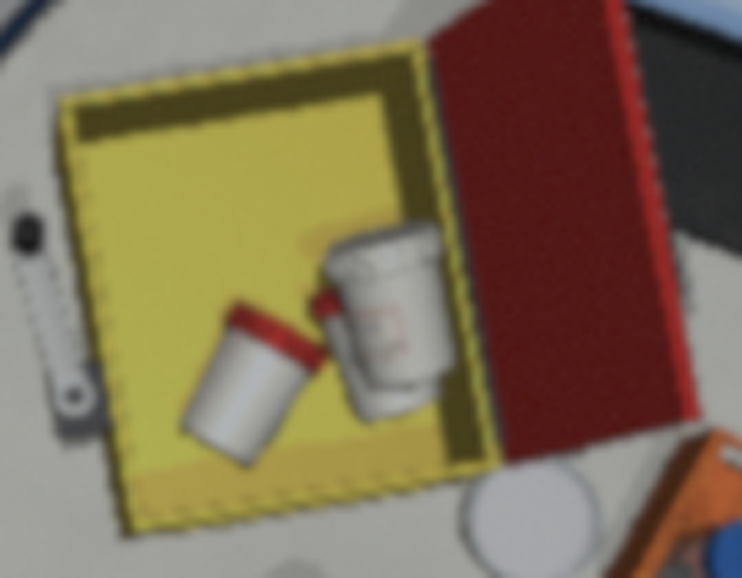

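All three cups are inside. The white-lid cup (crop about 390,310) sits on top of a red one by the -y wall and may foul the lid, so I measure it and then push it off along its axis.

Run:
```python
from h import *
Rz=Rn.from_euler('z',9.8,degrees=True)
def crop(pts,z):
    uv=np.array(pts)/5.5+[260,110]; P=ray('top',uv,z)-[535,-398.7,0]; return Rz.inv().apply(P)
for z in (60,80):
    print(z,'lid L,R',crop([[330,265],[440,232]],z).tolist(),'foot L,R,mid',crop([[360,380],[455,365],[408,378]],z).tolist())
print('low foot',crop([[365,420],[435,400]],30).tolist(),'low lid',crop([[318,303]],35).tolist())
print(ray('scene',[[0,0]],0)[0]*0)
t=box2w([[-77,-36,200]])[0];S=rows(t,[160,0,9.8],0)
print(t)
```

```text
60 lid L,R [[8.465618388941373, -31.594611365531417, 59.99999999999999], [14.839597003048679, -82.71392888229586, 59.99999999999999]] foot L,R,mid [[-44.31287862715369, -35.46587524919635, 59.99999999999999], [-44.839032903725105, -78.33940336949811, 59.99999999999999], [-47.022128116347844, -56.659739821543155, 59.99999999999999]]
80 lid L,R [[6.105848743255145, -28.287037086223602, 79.99999999999999], [12.368838971105388, -78.5162275879412, 79.99999999999999]] foot L,R,mid [[-45.75363040856216, -32.0908916864196, 79.99999999999999], [-46.270622901322454, -74.21787451887133, 79.99999999999999], [-48.415704460407305, -52.915713158711284, 79.99999999999999]]
low foot [[-60.48203505257118, -39.46675653331034, 29.999999999999996], [-56.881849228869605, -72.5786645149728, 29.999999999999996]] low lid [[-4.7777468051784275, -27.21105685916811, 34.99999999999999]]
[-0.  0.  0.]
8
[[0,28.7,25.6,15.8,-0.0402,0.0198,-0.1219],[0,25.0,28.2,17.5,-0.0402,0.0198,-0.1219],[0,21.1,30.3,19.1,-0.0402,0.0198,-0.1219],[0,16.9,31.8,20.7,-0.0402,0.0198,-0.1219],[0,12.6,32.8,22.3,-0.0402,0.0198,-0.1219],[0,8.1,33.1,23.9,-0.0402,0.0198,-0.1219],[0,3.6,32.8,25.3,-0.0402,0.0198,-0.1219],[0,-0.9,31.9,26.6,-0.0402,0.0198,-0.1219]]
[ 465.3 -447.3  200. ]
```

>>> servo_tool --pt "0 28.7 25.6 14 -0.04 0.02 -0.122" --pt "0 25 28.2 15 -0.04 0.02 -0.122" --pt "0 21 30 17 -0.04 0.02 -0.122" --pt "0 17 32 19 -0.04 0.02 -0.122" --pt "0 12.6 33 20 -0.04 0.02 -0.122" --pt "0 8 33 22 -0.04 0.02 -0.122" --pt "0 3.6 33 23 -0.04 0.02 -0.122" --pt "0 -1 32 24 -0.04 0.02 -0.122" --pt "0 0 0 0 0 0 0"

```text
time: 11.95
tool_pos: [466.4, -452.2, 201.4]
tcp_rot: [160.0, 0.9, 12.5]
ft_force: [-0.1, 2.2, -1.0]
finger_gap: -0.0
```

Run:
```python
from h import *
p,R,s=st();print(p,s['tcp_rot'],s['joint_pos'])
S=rows(box2w([[-76,-40,125]])[0],[160,0,9.8],0,3)
S=rows(box2w([[-76,-40,80]])[0],[160,0,9.8],0,3,S)
S=rows(box2w([[15,-40,78]])[0],[160,0,9.8],0,9,S)
```

```text
[ 466.4 -452.2  201.4] [160.    0.9  12.5] [-41.8   2.   96.5 -13.4  66.1  39.3]
3
[[0,0.7,-9.0,23.8,0.0002,-0.0003,0.0166],[0,0.5,-9.0,23.8,0.0002,-0.0003,0.0166],[0,0.4,-9.1,23.8,0.0002,-0.0003,0.0166]]
3
[[0,0.0,-5.1,14.1,0.0,0.0,0.0],[0,0.0,-5.1,14.1,0.0,0.0,0.0],[0,0.0,-5.1,14.1,0.0,0.0,0.0]]
9
[[0,10.1,-0.1,0.2,0.0,0.0,0.0],[0,10.1,-0.1,0.2,0.0,0.0,0.0],[0,10.1,-0.1,0.2,0.0,0.0,0.0],[0,10.1,-0.1,0.2,0.0,0.0,0.0],[0,10.1,-0.1,0.2,0.0,0.0,0.0],[0,10.1,-0.1,0.2,0.0,0.0,0.0],[0,10.1,-0.1,0.2,0.0,0.0,0.0],[0,10.1,-0.1,0.2,0.0,0.0,0.0],[0,10.1,-0.1,0.2,0.0,0.0,0.0]]
```

>>> servo_tool --pt "0 0.7 -9 23.8 0 0 0.0166" --pt "0 0.5 -9 23.8 0 0 0.0166" --pt "0 0.4 -9 23 0 0 0.0166" --pt "0 0 0 0 0 0 0"

```text
time: 12.35
tool_pos: [463.9, -448.6, 118.2]
tcp_rot: [160.4, 0.1, 9.4]
ft_force: [0.0, 0.4, -0.9]
finger_gap: 0.2
```

Run:
```python
from h import *
p,R,s=st();print(p,s['tcp_rot'],s['ft_force'])
S=rows(box2w([[-76,-40,80]])[0],[160,0,9.8],0,4)
```

```text
[ 463.9 -448.6  118.2] [160.4   0.1   9.4] [ 0.   0.4 -0.9]
4
[[0,0.7,-2.5,9.2,-0.0016,0.0009,-0.0015],[0,0.7,-2.5,9.2,-0.0016,0.0009,-0.0015],[0,0.7,-2.6,9.2,-0.0016,0.0009,-0.0015],[0,0.6,-2.6,9.2,-0.0016,0.0009,-0.0015]]
```

>>> servo_tool --pt "0 0.7 -2.5 9 0 0 0" --pt "0 0.7 -2.5 9 0 0 0" --pt "0 0.6 -2.5 9 0 0 0" --pt "0 0.6 -2.5 8 0 0 0"

```text
time: 12.75
tool_pos: [468.9, -451.2, 83.5]
tcp_rot: [160.2, -0.1, 9.5]
ft_force: [-0.1, -0.3, 0.5]
finger_gap: -0.0
```

>>> servo_tool --pt "0 10 0 0 0 0 0" --pt "0 10 0 0 0 0 0" --pt "0 10 0 0 0 0 0" --pt "0 10 0 0 0 0 0"

```text
time: 13.15
tool_pos: [510.7, -444.6, 83.9]
tcp_rot: [160.1, -0.1, 9.4]
ft_force: [-13.0, 8.4, 18.4]
finger_gap: 0.1
```

>>> servo_tool --pt "0 8 0 -3 0 0 0" --pt "0 8 0 0 0 0 0" --pt "0 8 0 0 0 0 0"

```text
time: 13.45
tool_pos: [538.8, -440.0, 91.0]
tcp_rot: [159.9, -0.2, 9.4]
ft_force: [-2.9, 2.7, 6.2]
finger_gap: 0.1
```

Run:
```python
from h import *
im=snapshot('top');sc=snapshot('scene')
A=cv2.resize(im[110:215,260:395],(540,420),interpolation=cv2.INTER_CUBIC);
cv2.imwrite('pics/t7c.png',A)
cv2.imwrite('pics/s7c.png',cv2.resize(sc[160:290,250:400],(480,416),interpolation=cv2.INTER_CUBIC))
a=cv2.resize(A,(400,311));b=cv2.resize(sc[130:290,230:400],(400,376));cv2.imwrite('pics/m7.png',np.vstack([a,b][:2]) if 0 else np.hstack([cv2.copyMakeBorder(a,0,65,0,0,0),b]))
```

```text
(no output)
```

View pics/m7.png

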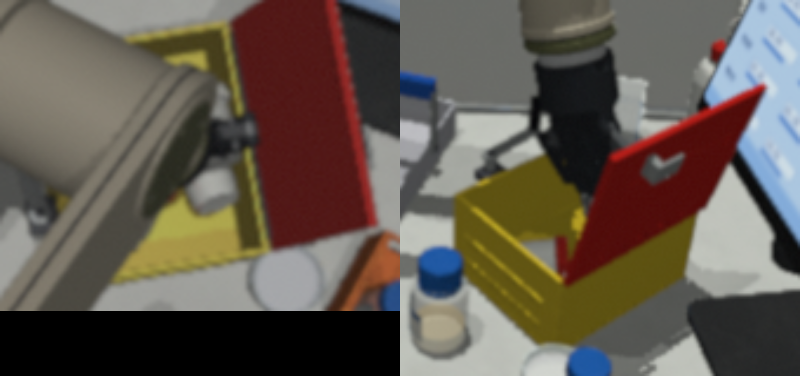

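The white cup has been pushed along (picture about 217,95). Push on a little, lift, then probe from above that it lies low.

>>> servo_tool --pt "0 8 0 0 0 0 0" --pt "0 4 0 0 0 0 0" --pt "0 0 9 -24 0 0 0" --pt "0 10 9 -24 0 0 0" --pt "0 22 0 0 0 0 0" --pt "0 0 0 0 0 0 0"

```text
time: 14.15
tool_pos: [586.3, -432.0, 144.0]
tcp_rot: [159.9, -0.2, 9.5]
ft_force: [-1.5, -0.2, 0.1]
finger_gap: -0.0
```

>>> servo_tool --pt "0 0 -5 13 0 0 0" --pt "0 0 -5 13 0 0 0" --pt "0 0 -3 8 0 0 0" --pt "0 0 -3 8 0 0 0"

```text
time: 14.55
tool_pos: [584.8, -431.2, 93.7]
tcp_rot: [160.0, -0.1, 9.5]
ft_force: [0.2, 0.4, -0.9]
finger_gap: -0.1
```

>>> servo_tool --pt "0 0 -3 9 0 0 0" --pt "0 0 -3 9 0 0 0" --pt "0 0 -1.5 5 0 0 0"

```text
time: 14.85
tool_pos: [584.4, -432.7, 68.9]
tcp_rot: [159.9, -0.1, 9.5]
ft_force: [-18.8, 18.8, 52.7]
finger_gap: 0.1
```

Contact at z≈69 means the white cup now stands upright (5+64 mm), well under the rim. Back out, and check the room behind the lid.

>>> servo_tool --pt "0 0 9 -24 0 0 0" --pt "0 0 15 -42 0 0 0" --pt "0 0 15 -42 0 0 0" --pt "0 0 15 -42 0 0 0" --pt "0 0 15 -42 0 0 0" --pt "0 0 15 -42 0 0 0"

```text
time: 15.45
tool_pos: [580.0, -429.5, 312.1]
tcp_rot: [160.7, 0.7, 9.5]
ft_force: [0.6, -0.0, 1.1]
finger_gap: 0.0
```

Run:
```python
from h import *
p,R,s=st();print(p,s['tcp_rot'],s['joint_pos'])
Rz=Rn.from_euler('z',9.8,degrees=True)
for z in(100,200,300,400):
    print(z,'top mon corner',ray('top',[[303,83]],z)[0],'edge mid',ray('top',[[400,117]],z)[0],'scene corner',ray('scene',[[358,178]],z)[0])
im=cv2.imread('pics/t6.png')
# lid free edge from top: bright-red rim; corners at px (369,98),(385,185): which lid angle fits?
for a in(1.6,1.7,1.75,1.8,1.9):
    e=[[x,-80+164*np.cos(a)-8*np.sin(a)*0,100+164*np.sin(a)] for x in(95,-95)]
    print(a,proj('top',box2w(e)).tolist())
```

```text
[ 580.  -429.5  312.1] [160.7   0.7   9.5] [-33.3  13.3  72.5 -14.7  81.5  47.7]
100 top mon corner [ 724.3 -383.8  100. ] edge mid [ 642.8 -615.3  100. ] scene corner [ 754.7 -334.1  100. ]
200 top mon corner [ 693.5 -373.1  200. ] edge mid [ 619.3 -583.6  200. ] scene corner [ 636.6 -448.2  200. ]
300 top mon corner [ 662.7 -362.3  300. ] edge mid [ 595.9 -552.   300. ] scene corner [ 518.6 -562.4  300. ]
400 top mon corner [ 631.9 -351.5  400. ] edge mid [ 572.4 -520.3  400. ] scene corner [ 400.6 -676.5  400. ]
1.6 [[352.0712093007099, 98.0575818550755], [369.66527359149615, 189.72504280721554]]
1.7 [[359.7707113176424, 96.94026465022398], [377.4560140232111, 188.40720116204795]]
1.75 [[363.5064737163296, 96.47025210224494], [381.2240086082422, 187.78051771060373]]
1.8 [[367.14801428796204, 96.06138118905983], [384.8886443807418, 187.17836206326425]]
1.9 [[374.09733937267225, 95.43128811933911], [391.85643434919905, 186.05587532527375]]
```

Run:
```python
from h import *
t=box2w([[-68,-170,325]])[0];print(t)
S=rows(t,[180,0,9.8],0,6)
S=rows(box2w([[-68,-170,212]])[0],[180,0,9.8],0,3,S)
```

```text
[ 496.9 -577.8  325. ]
6
[[0,-17.7,21.5,5.5,0.0563,0.0021,-0.0007],[0,-17.8,21.8,4.2,0.0563,0.0021,-0.0007],[0,-17.8,21.9,3.0,0.0563,0.0021,-0.0007],[0,-17.8,22.1,1.7,0.0563,0.0021,-0.0007],[0,-17.8,22.1,0.4,0.0563,0.0021,-0.0007],[0,-17.8,22.1,-0.9,0.0563,0.0021,-0.0007]]
3
[[0,0.0,-0.0,37.7,0.0,0.0,0.0],[0,0.0,-0.0,37.7,0.0,0.0,0.0],[0,0.0,-0.0,37.7,0.0,0.0,0.0]]
```

>>> servo_tool --pt "0 -18 21.5 3 0.056 0.002 0" --pt "0 -18 22 2 0.056 0.002 0" --pt "0 -18 22 1 0.056 0.002 0" --pt "0 -18 22 0 0.056 0.002 0" --pt "0 -18 22 -1 0.056 0.002 0" --pt "0 -18 22 -2 0.056 0.002 0" --pt "0 0 0 0 0 0 0"

```text
time: 16.15
tool_pos: [496.4, -582.3, 346.4]
tcp_rot: [179.8, -0.8, 9.9]
ft_force: [0.6, -0.6, -0.9]
finger_gap: -0.0
```

```bash
cat >> h.py <<'E'
def tobox(p,c=(535,-398.7),yaw=9.8):
    return Rn.from_euler('z',-yaw,degrees=True).apply(np.array(p)-[*c,0])
E
python3 - <<'E'
from h import *
p,R,s=st();print(p,s['tcp_rot'],s['ft_force'],'box',tobox(p))
S=rows(box2w([[-68,-170,212]])[0],[180,0,9.8],0,4)
E
```

```text
[ 496.4 -582.3  346.4] [179.8  -0.8   9.9] [ 0.6 -0.6 -0.9] box [ -69.3 -174.3  346.4]
4
[[0,-0.1,-1.2,33.6,0.0007,-0.0034,0.0002],[0,-0.0,-1.2,33.6,0.0007,-0.0034,0.0002],[0,0.1,-1.1,33.6,0.0007,-0.0034,0.0002],[0,0.2,-1.1,33.6,0.0007,-0.0034,0.0002]]
```

>>> servo_tool --pt "0 0 -1 33 0 -0.003 0" --pt "0 0 -1 33 0 -0.003 0" --pt "0 0 -1 33 0 -0.003 0" --pt "0 0 -1 28 0 -0.003 0" --pt "0 0 -15 4 0 0 0" --pt "0 0 -15 0 0 0 0" --pt "0 0 -15 0 0 0 0" --pt "0 0 -15 0 0 0 0" --pt "0 0 -15 0 0 0 0"

```text
time: 17.05
tool_pos: [483.7, -505.8, 205.4]
tcp_rot: [179.3, -0.1, 9.5]
ft_force: [0.4, -1.2, 0.8]
finger_gap: 0.1
```

Run:
```python
from h import *
p,R,s=st();print(p,s['tcp_rot'],s['ft_force'],'box',tobox(p))
S=None
for f in(75,60,45,30,15,0):
    a=np.radians(f);S=rows(box2w([[-68,-80+115*np.cos(a)-22*np.sin(a),100+115*np.sin(a)+8*np.cos(a)]])[0],[180,0,9.8],0,None if f==75 else 2,S)
```

```text
[ 483.7 -505.8  205.4] [179.3  -0.1   9.5] [ 0.4 -1.2  0.8] box [-68.8 -96.8 205.4]
1
[[0,0.7,-25.3,-8.1,0.0121,-0.0011,-0.0054]]
2
[[0,-0.0,-15.0,4.8,0.0,0.0,0.0],[0,-0.0,-15.0,4.8,0.0,0.0,0.0]]
2
[[0,-0.0,-13.7,8.3,0.0,0.0,0.0],[0,-0.0,-13.7,8.3,0.0,0.0,0.0]]
2
[[0,0.0,-11.4,11.3,0.0,0.0,0.0],[0,0.0,-11.4,11.3,0.0,0.0,0.0]]
2
[[0,-0.0,-8.4,13.5,0.0,0.0,0.0],[0,-0.0,-8.4,13.5,0.0,0.0,0.0]]
2
[[0,-0.0,-4.8,14.7,0.0,0.0,0.0],[0,-0.0,-4.8,14.7,0.0,0.0,0.0]]
```

>>> servo_tool --pt "0 0 -13 -3 0.006 0 0" --pt "0 0 -13 -3 0.006 0 0" --pt "0 0 -15 4 0 0 0" --pt "0 0 -15 5 0 0 0"

```text
time: 17.45
tool_pos: [475.4, -448.2, 202.8]
tcp_rot: [179.6, -0.2, 9.5]
ft_force: [0.2, -1.1, 0.3]
finger_gap: 0.1
```

Run:
```python
from h import *
def red(im):
    H,S,V=cv2.split(cv2.cvtColor(im,cv2.COLOR_BGR2HSV));m=((H<8)|(H>172))&(S>140);m[:150]=0;m[:,:280]=0
    return cv2.boundingRect(biggest(m)),cv2.contourArea(biggest(m))
im=snapshot('scene');cv2.imwrite('pics/s8.png',im)
print(red(cv2.imread('pics/scene0.png')),red(im),tobox(st()[0]))
for a in(0,.3,.6,.9,1.2,1.8):
    print(a,proj('scene',box2w([[x,-80+164*np.cos(a)-8*np.sin(a),100+164*np.sin(a)+8*np.cos(a)] for x in(95,-95)])).tolist())
```

```text
((300, 166, 85, 85), 2555.5) ((280, 151, 79, 98), 4037.5) [-66.8 -36.2 201.8]
0 [[308.26618567755906, 181.84007729156693], [249.76113379037778, 208.0339848117767]]
0.3 [[312.71583278754537, 167.658939627799], [252.41949264557186, 193.25052694182864]]
0.6 [[321.30028353428486, 156.53239803280619], [259.13024934502596, 182.00575932454308]]
0.9 [[333.8634789146583, 149.77047422972052], [269.96264435448336, 175.73698781705454]]
1.2 [[349.7995592017104, 148.6481210553488], [284.5817067347332, 175.87633825901216]]
1.8 [[386.2011419353306, 166.39992953301098], [320.5030074111447, 198.82912453334245]]
```

The lid is following. Carry on down the arc.

>>> servo_tool --pt "0 0 -14 8 0 0 0" --pt "0 0 -14 8 0 0 0" --pt "0 0 -12 11 0 0 0" --pt "0 0 -12 11 0 0 0" --pt "0 0 -8 13.5 0 0 0" --pt "0 0 -8 13.5 0 0 0" --pt "0 0 -5 13 0 0 0"

```text
time: 18.2
tool_pos: [466.1, -375.1, 124.8]
tcp_rot: [178.8, -0.5, 9.7]
ft_force: [0.3, -0.7, 1.1]
finger_gap: -0.1
```

Run:
```python
from h import *
p,R,s=st();print(s['ft_force'],tobox(p))
```

```text
[ 0.3 -0.7  1.1] [-63.8  35.  124.8]
```

>>> servo_tool --pt "0 0 0 8 0 0 0" --pt "0 0 0 6 0 0 0" --pt "0 0 0 3 0 0 0" --pt "0 0 0 3 0 0 0"

```text
time: 18.6
tool_pos: [466.3, -374.4, 107.7]
tcp_rot: [178.9, -0.4, 9.7]
ft_force: [-15.1, 15.4, 32.7]
finger_gap: 0.0
```

The lid bottomed at z≈108, which means shut. Lift away and locate the knob from the two views.

>>> servo_tool --pt "0 0 0 -20 0 0 0" --pt "0 0 0 -45 0 0 0" --pt "0 0 0 -45 0 0 0" --pt "40 0 0 -20 0 0 0" --pt "40 0 0 0 0 0 0"

```text
time: 19.1
tool_pos: [464.8, -373.6, 242.4]
tcp_rot: [179.0, -0.4, 9.7]
ft_force: [0.6, 0.3, 0.5]
finger_gap: 28.3
```

Run:
```python
from h import *
im=snapshot('scene');p,R,s=st();print(s['ft_force'],p)
k=ray('top',[[260+27/5.5,110+232/5.5]],155)[0];kb=tobox(k);v=kb[:2]-[-35,96];print('knob top view',k,kb,np.hypot(*v),-np.arctan2(v[1],v[0]))
print('expected scene px knob',proj('scene',[k]),'lid shut corners px',proj('scene',box2w([[95,84,108],[-95,84,108],[-95,-80,108],[95,-80,108]])).tolist())
cv2.imwrite('pics/s9.png',cv2.resize(im[110:290,200:400],None,fx=3.6,fy=3.3,interpolation=cv2.INTER_CUBIC))
S=rows([k[0],k[1],215],[180,0,9.8],40)
```

```text
[-0.4  0.6 -0. ] [ 464.5 -373.4  240.9]
knob top view [ 548.2 -291.2  155. ] [ 31.3 103.7 155. ] 66.74592046765217 -0.11520349693922713
expected scene px knob [[286.  170.8]] lid shut corners px [[308.26618567755906, 181.84007729156693], [249.76113379037778, 208.0339848117767], [296.78424244535904, 246.86636419920563], [356.8375148191146, 213.20799337286286]]
3
[[40,32.1,-22.5,8.4,0.0057,-0.0019,-0.0008],[40,32.1,-22.4,8.5,0.0057,-0.0019,-0.0008],[40,32.1,-22.3,8.6,0.0057,-0.0019,-0.0008]]
```

View pics/s9.png

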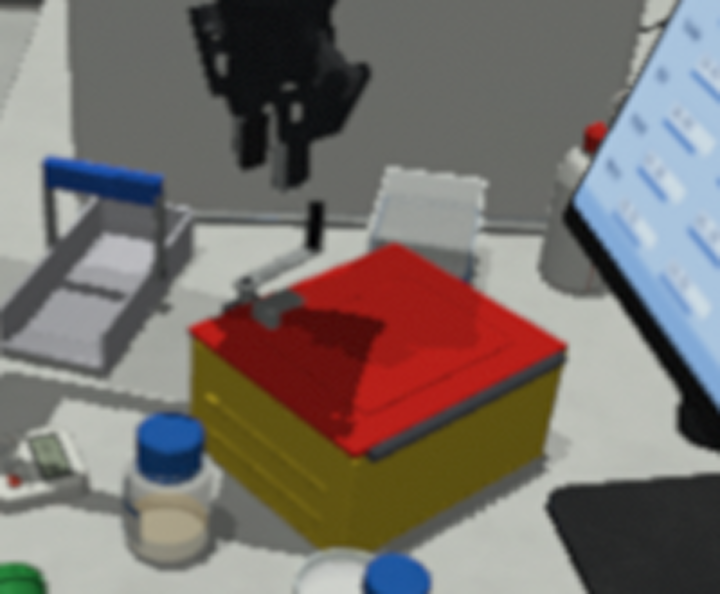

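Lid is shut and flat. Knob top at px about (288,172), against (286,171) predicted from the top view. The hook sits by the pivot, clear of the knob's end position. Move over the knob.

>>> servo_tool --pt "40 32 -22.5 8 0.006 -0.002 0" --pt "40 32 -22.5 8 0.006 -0.002 0" --pt "40 31 -22 5 0.006 -0.002 0" --pt "40 0 0 0 0 0 0"

```text
time: 19.55
tool_pos: [546.9, -290.3, 211.1]
tcp_rot: [-179.7, 0.3, 9.4]
ft_force: [-0.1, -0.1, -0.7]
finger_gap: 39.9
```

Run:
```python
from h import *
p,R,s=st();print(p,s['finger_gap'])
k=box2w([[32.6,103.8,0]])[0];S=rows([k[0],k[1],165],[180,0,9.8],40,3);S=rows([k[0],k[1],128],[180,0,9.8],40,3,S)
```

```text
[ 546.9 -290.3  211.1] 39.938343538412205
3
[[40,0.9,0.4,15.4,-0.0019,0.002,-0.0025],[40,0.9,0.4,15.4,-0.0019,0.002,-0.0025],[40,0.8,0.4,15.4,-0.0019,0.002,-0.0025]]
3
[[40,0.0,-0.0,12.3,0.0,0.0,0.0],[40,0.0,-0.0,12.3,0.0,0.0,0.0],[40,0.0,-0.0,12.3,0.0,0.0,0.0]]
```

>>> servo_tool --pt "40 1 0.4 15 0 0 0" --pt "40 1 0.4 15 0 0 0" --pt "40 0.8 0.4 15 0 0 0" --pt "40 0 0 14 0 0 0" --pt "40 0 0 14 0 0 0" --pt "40 0 0 6 0 0 0" --pt "5 0 0 0 0 0 0" --pt "5 0 0 0 0 0 0" --pt "5 0 0 0 0 0 0" --force 25

```text
time: 20.45
tool_pos: [543.5, -291.7, 117.2]
tcp_rot: [-179.3, 0.9, 9.2]
ft_force: [0.6, 1.1, -5.0]
finger_gap: 13.0
```

Run:
```python
from h import *
p,R,s=st();b=tobox(p);print(p,s['tcp_rot'],s['finger_gap'],s['ft_force'],b)
v=b[:2]-[-35,96];print(np.hypot(*v),-np.arctan2(v[1],v[0]))
S=(p,R)
for a,y in((.35,-15),(.8,-40),(1.2,-60),(1.6,-75)):
    S=rows(box2w([[-35+68*np.cos(a),96-68*np.sin(a),p[2]]])[0],[180,0,y],5,None,S)
```

```text
[ 543.5 -291.7  117.2] [-179.3    0.9    9.2] 13.01909573569953 [ 0.6  1.1 -5. ] [ 26.6 104.  117.2]
62.07210274935613 -0.12908478733853473
3
[[5,0.9,10.4,-0.1,-0.0029,0.0058,0.1407],[5,2.3,10.2,-0.1,-0.0029,0.0058,0.1407],[5,3.7,9.8,-0.1,-0.0029,0.0058,0.1407]]
4
[[5,-1.1,7.5,0.0,0.0,-0.0,0.1091],[5,-0.3,7.6,0.0,0.0,-0.0,0.1091],[5,0.6,7.6,0.0,0.0,-0.0,0.1091],[5,1.4,7.5,0.0,0.0,-0.0,0.1091]]
3
[[5,-1.2,8.9,0.0,-0.0,-0.0,0.1164],[5,-0.1,9.0,0.0,-0.0,-0.0,0.1164],[5,0.9,9.0,0.0,-0.0,-0.0,0.1164]]
2
[[5,-2.4,13.3,0.0,0.0,-0.0,0.1309],[5,-0.7,13.5,0.0,0.0,-0.0,0.1309]]
```

Knob gripped, but low and 6 mm off along the pad. Regrip slightly higher and centred.

>>> servo_tool --pt "28 0 0 0 0 0 0" --pt "28 0 0 0 0 0 0" --pt "28 5 0 -7 0.01 -0.01 0" --pt "28 1 0 -5 0 0 0" --pt "5 0 0 0 0 0 0" --pt "5 0 0 0 0 0 0" --pt "5 0 0 0 0 0 0"

```text
time: 21.15
tool_pos: [551.8, -291.9, 133.4]
tcp_rot: [-179.0, 1.1, 9.2]
ft_force: [0.6, 1.3, -0.8]
finger_gap: 12.8
```

Run:
```python
from h import *
p,R,s=st();b=tobox(p);print(p,s['tcp_rot'],s['finger_gap'],s['ft_force'],b)
v=b[:2]-[-35,96];print(np.hypot(*v),-np.arctan2(v[1],v[0]))
S=(p,R)
for a,y in((.35,-15),(.8,-40),(1.2,-60),(1.6,-75)):
    S=rows(box2w([[-35+68*np.cos(a),96-68*np.sin(a),p[2]]])[0],[180,0,y],5,None,S)
```

```text
[ 551.8 -291.9  133.4] [-179.     1.1    9.2] 12.812906300230793 [ 0.6  1.3 -0.8] [ 34.8 102.4 133.4]
70.04939233855022 -0.09160688521325643
3
[[5,-1.9,9.9,-0.1,-0.0043,0.0078,0.1408],[5,-0.4,10.1,-0.1,-0.0043,0.0078,0.1408],[5,1.0,10.1,-0.1,-0.0043,0.0078,0.1408]]
4
[[5,-1.1,7.5,0.0,0.0,-0.0,0.1091],[5,-0.3,7.6,0.0,0.0,-0.0,0.1091],[5,0.6,7.6,0.0,0.0,-0.0,0.1091],[5,1.4,7.5,0.0,0.0,-0.0,0.1091]]
3
[[5,-1.2,8.9,0.0,-0.0,-0.0,0.1164],[5,-0.1,9.0,0.0,-0.0,-0.0,0.1164],[5,0.9,9.0,0.0,-0.0,-0.0,0.1164]]
2
[[5,-2.4,13.3,0.0,0.0,-0.0,0.1309],[5,-0.7,13.5,0.0,0.0,-0.0,0.1309]]
```

>>> servo_tool --pt "5 -1.5 10 0 -0.004 0.006 0.14" --pt "5 -0.4 10 0 -0.004 0.006 0.14" --pt "5 1 10 0 -0.004 0.006 0.14" --pt "5 -1 7.5 0 0 0 0.109" --pt "5 -0.3 7.6 0 0 0 0.109" --pt "5 0.6 7.6 0 0 0 0.109" --pt "5 1.4 7.5 0 0 0 0.109"

```text
time: 21.85
tool_pos: [544.0, -348.7, 133.1]
tcp_rot: [-179.7, -0.2, -41.5]
ft_force: [-6.0, 4.0, 6.0]
finger_gap: 12.4
```

Run:
```python
from h import *
p,R,s=st();b=tobox(p);print(p,s['tcp_rot'],s['finger_gap'],s['ft_force'],b,s['joint_pos'])
v=b[:2]-[-35,96];print(np.hypot(*v),-np.arctan2(v[1],v[0]))
S=(p,R)
for a,y in((1.2,-60),(1.62,-75)):
    S=rows(box2w([[-35+68*np.cos(a),96-68*np.sin(a),130]])[0],[180,0,y],5,None,S)
```

```text
[ 544.  -348.7  133.1] [-179.7   -0.2  -41.5] 12.357259737676458 [-6.  4.  6.] [ 17.4  47.7 133.1] [-37.4  17.8  83.8   0.3  78.1  94. ]
71.24528059445711 0.7441980413137503
3
[[5,-1.9,10.4,1.0,-0.0022,-0.001,0.1079],[5,-0.7,10.5,1.0,-0.0022,-0.001,0.1079],[5,0.4,10.5,1.0,-0.0022,-0.001,0.1079]]
2
[[5,-2.7,13.9,0.0,0.0,-0.0,0.1309],[5,-0.9,14.1,0.0,0.0,-0.0,0.1309]]
```

>>> servo_tool --pt "5 -2 10.4 0.5 0 0 0.108" --pt "5 -0.7 10.5 0.5 0 0 0.108" --pt "5 0.4 10.5 0 0 0 0.108" --pt "5 -2 12 0 0 0 0.13" --pt "5 -0.9 12 0 0 0 0.13" --pt "5 0 4 0 0 0 0"

```text
time: 22.45
tool_pos: [498.5, -378.4, 133.6]
tcp_rot: [-178.6, -0.5, -76.5]
ft_force: [29.6, 4.7, -9.8]
finger_gap: 12.8
```

Run:
```python
from h import *
p,R,s=st();b=tobox(p);print(p,s['tcp_rot'],s['finger_gap'],s['ft_force'],b,s['joint_pos'])
v=b[:2]-[-35,96];print(np.hypot(*v),-np.arctan2(v[1],v[0]))
```

```text
[ 498.5 -378.4  133.6] [-178.6   -0.5  -76.5] 12.82302058619143 [29.6  4.7 -9.8] [-32.5  26.2 133.6] [-42.4  13.8  88.5   0.9  76.5 123.9]
69.86872107828674 1.5353606116674396
```

About 30 N resistance at ≈1.54 rad: the hasp is at its stop. Release and rise.

>>> servo_tool --pt "26 0 0 0 0 0 0" --pt "26 0 0 0 0 0 0" --pt "26 0 0 0 0 0 0" --pt "26 0 0 -20 0 0 0" --pt "26 0 0 -30 0 0 0" --pt "26 0 0 -45 0 0 0" --pt "26 0 0 -45 0 0 0" --pt "26 0 0 -45 0 0 0" --pt "26 0 0 -40 0 0 0"

```text
time: 23.35
tool_pos: [487.8, -375.2, 354.1]
tcp_rot: [-179.3, 0.5, -76.5]
ft_force: [0.2, -0.4, 0.8]
finger_gap: 25.6
```

Run:
```python
from h import *
p,R,s=st();print(p,s['ft_force'],s['finger_gap'])
im=snapshot('scene');cv2.imwrite('pics/s10.png',cv2.resize(im[110:290,200:400],None,fx=3.6,fy=3.3,interpolation=cv2.INTER_CUBIC))
for a in(1.3,1.42,1.57):
    q=proj('scene',box2w([[-35+68*np.cos(a),96-68*np.sin(a),155]]))[0];print(a,q,(q-[200,110])*[3.6,3.3])
```

```text
[ 487.8 -375.2  354.1] [ 0.2 -0.4  0.8] 25.596348620029133
1.3 [291.1 191. ] [328.1 267.2]
1.42 [289.  192.5] [320.5 272.2]
1.57 [285.9 194.2] [309.2 277.8]
```

View pics/s10.png

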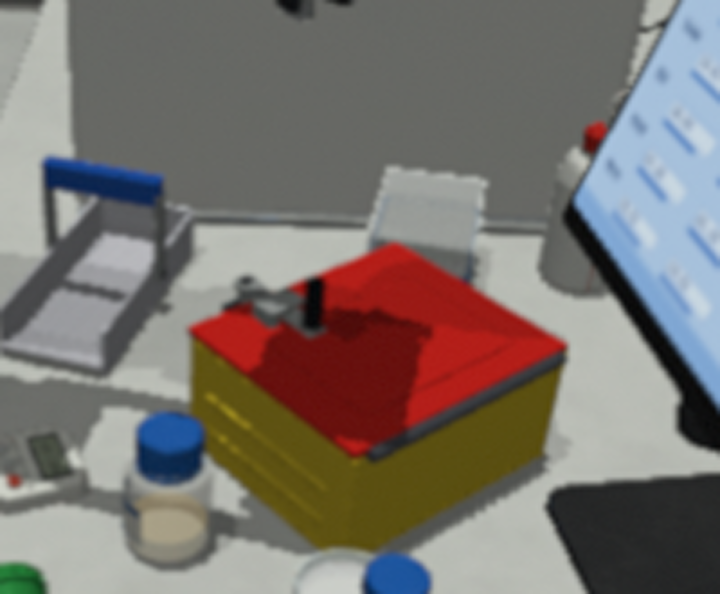

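Knob top at crop (315,282). The 1.57 rad prediction plus the bias seen earlier gives (316,282), so the hasp is at its stop. The lid is flat, the tray upright and the bystanders in place.

```bash
python3 -c "
from bench import *
print(hand_in(), sense()['time'])"
```

```text
the job is handed in; nothing more can be done
the job is handed in; nothing more can be done
```

I tipped all three cups into the waste box, set the empty tray upright near where it started, shut the lid and swung the hasp under the keeper hook. The job is handed in at about 23 s of the 72 s allowed; no verdict was reported.

- **Cups:** After the pour, the white-lid cup sat on top of a red one near the hinge. I pushed it off along its axis before closing the lid. A probe from above touched at about 69 mm, so it probably stands upright, below the 100 mm rim. All three cups were seen inside before this push. I did not get a clear view inside the box afterwards.
- **Lid:** It bottomed out with the fingertips at about 108 mm, which matches its shut height, and the last picture shows it flat.
- **Hasp:** It met about 30 N of resistance at about 1.54 rad. In the last picture the knob is where 1.57 rad should put it, to within about a pixel.
- **Tray, other things and robot:** The tray stands upright, and the bystanders show no visible shift in the last picture; I did not measure them. The gripper is clear, reading under 1 N.
- **Highest forces:** The cup probe peaked at 53 N at the fingertips, more than I intended but within the 120 N wrist limit. Pressing the lid shut read about 39 N in total.

I viewed 12 pictures, the full allowance.

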